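# Divert failed capacitors to the reject tray with the sorter's seesaw gate

### The arm

A 6-joint arm with a two-finger parallel gripper is mounted at the origin on a cart in front of the work surface, level with it; the furniture and walls round the work are solid. World frame = base frame: x ahead of the robot, y to its left, z up, the work surface at z = 0. Lengths are in m, angles in degrees, forces in N, time in s.
With the tool pointing down it reaches from about 0.325 to 0.85 m from the base axis. Payload 15.5 kg.
Tool frame: the origin (TCP) lies midway between the tips of the shut fingers; the grasp point (between the pads) lies 19 mm behind it; z points along the fingers, y is the line along which they close (so a half turn about z gives the same grasp; the last joint's range is limited). The gripper opens to 91 mm and grips with 3 to 60 N. Pads are 32 mm wide; open, the fingers measure 118 mm over their backs; the gripper's body (76 mm by 178 mm) begins 60 mm behind the grasp point.
Start: joints at [-73.997, 28.281, 77.091, -0, 74.628, -5.472], TCP at [0.229, -0.582, 0.214] pointing down, gripper open.
Joint ranges: [-166.48, 166.48], [-47.26, 123.95], [12.59, 153.08], [-70.14, 250.14], [6.76, 159.57], [-176.63, 176.63]. Speed limits (degrees/s): [108.29, 108.29, 147.25, 172.46, 172.46, 172.46].

### API

Orientations are given as a 3x3 rotation matrix whose columns are the frame's x, y, z axes.
In Python, from bench import ctrl gives the robot as it stands. The module is installed in compiled form; this text tells all that it offers. Calls block until the motion is done:
- ctrl.goto(position, orientation): joint-space move of the TCP to a pose.
- ctrl.move_l(position, vel=0.15, ori=None, contact_N=None): straight line of the TCP; ori=None keeps the orientation; vel is the mean speed in m/s. With contact_N (N) it stops when the force on the tool has changed by that much, and returns True; else False.
- ctrl.movej(angles): joint-space move.
- ctrl.command_gripper(opening): opening from 0.0 (shut) to 1.0 (fully open); the grip force is fixed at half the most; returns when the fingers have stopped.
- ctrl.sleep(seconds).
- ctrl.ik(position, orientation): joint angles nearest the present ones, or None.
- ctrl.read_camera(name): name is "scene" or "top"; returns the picture (480x640x3 uint8, blue, green, red); there is no depth.
- ctrl.camera_params(name): a dict with "fx", "fy", "cx", "cy" (pixels), "pose" (4x4, takes a point from camera to world coordinates). Camera axes: x right, y up, looking along -z (the intrinsics and any distortion apply to the point x, -y, -z); pixel columns grow to the right and rows downward; lengths in m; the calibration is good to about 2 mm. A picture is of the moment at which its call begins. camera_params takes no time and is no camera call.
A pose or a line that the arm cannot do raises ctrl.MotionError and nothing moves.
- ctrl.sign_off(): hands the job in; it is judged then, once.
Readings, each from a call of its own:
- ctrl.current_t(): time.
- ctrl.current_q(): joint angles.
- ctrl.current_dq(): joint speeds.
- ctrl.current_effort(): joint torques, N m.
- ctrl.current_tool_pos(): TCP position.
- ctrl.current_eef_rot(): TCP orientation.
- ctrl.current_contact_force(): force on the tool from outside, world axes, zero at the start.
- ctrl.current_wrist_torque(): the same for the moment, N m.
- ctrl.current_grip_width(): opening from 0.0 (shut) to 1.0 (fully open).
- ctrl.current_grasp_force(): force on a finger pad.
Only numpy, scipy, OpenCV 4.12 (cv2) and the standard library are available. Lean on these libraries where they do the work, as an engineer would, in place of code of your own. Each camera call takes 0.05 s, during which the arm holds its last target. There are 200 camera calls.

### The job

The three capacitors waiting on the loading shelf of the gravity sorter have failed their test, but the seesaw gate still feeds the green accept tray. Press the raised red pad down with a fingertip until the gate rocks over and rests on the reject side, and only then push the three capacitors along the shelf and over its inner edge, so that they roll by themselves down the ramp and the other chute into the red tray. Push gently: do not pinch, lift or carry the capacitors, leave the two accepted ones in the green tray, leave the other things on the bench where they are, and finish clear of everything.

Things in the scene. Friction and masses are not known exactly. Their poses are not given: they have to be found in the camera images.
- sorter: The gravity sorter, fixed to the bench, 476 mm wide (y), 105 mm deep, 165 mm high. Origin on the bench under the gate's pivot; x points away from its front, +y to its left (loading shelf, green accept tray below it), -y to the red reject tray, z up. The lane, 38.5 mm wide between guides, is centred on x = 0. Behind it the gate's brass weight stands up to 160 mm high, at x = 26 to 58 mm.
- throat (a point): Middle of the 31 mm wide throat over the gate (y = -15.5 to 15.5 mm in the sorter's frame), at the height of the ramp's lower end, 118 mm above the bench. Parts from the ramp strike the back plate at its -y side (top 164 mm above the bench) and drop on to the gate.
- shelf_edge (a point): Middle of the loading shelf's inner edge, y = +62 mm in the sorter's frame, 131.5 mm above the bench: from here the ramp falls at 16 degrees to the throat.
- gate (a joint): The seesaw gate's angle about the pivot axis (rad): -0.32 resting on its accept stop (green side low, as found; red pad raised), +0.32 resting on its reject stop (red side low). An over-centre weight makes it fall to one stop or the other from either side of 0; about 0.5 N down on the raised pad moves it.
- pad_red (a point): Centre of the top face of the red thumb pad (40 x 40 mm, 10 mm thick) at the -y end of the gate's press bar, which lies in front of the lane, 66 mm in front of the pivot's middle and 88 mm to the side of the pivot. It moves with the gate: about 113 mm above the bench when raised, 57 mm when down. Free space above, in front and at the side.
- pad_green (a point): Centre of the top face of the green thumb pad at the +y end of the same press bar; low at the start.
- shelf_mid (a point): Point on the top of the loading shelf, mid-lane, y = +135 mm in the sorter's frame; axes as the sorter's. The shelf is polished and level, 131.5 mm above the bench, from y = +62 to +212 mm; side guides stand 8 mm above it and a lip at its outer end 5 mm. Open above.
- tray_red (a point): Middle of the floor of the red reject tray, whose sloping floor runs from y = -130 to -232 mm in the sorter's frame (31 to 12.5 mm above the bench); walls of 30 mm at front and back and an end wall 56 mm above the bench. Empty at the start.
- tray_green (a point): Middle of the floor of the green accept tray, the mirror image on the +y side; it holds two capacitors.
- cap_1: Failed capacitor 1 of 3 on the loading shelf (1 is nearest the ramp): dark blue cylinder, 25 mm in diameter, 36 mm long, about 32 g. Origin at its centre, x along its axis; it starts lying across the lane, axis along the sorter's x, with gaps of 3 to 15 mm between the three. It stays put on the level shelf and rolls freely on the slopes.
- cap_2: Failed capacitor 2 of 3 on the loading shelf (1 is nearest the ramp): dark blue cylinder, 25 mm in diameter, 36 mm long, about 32 g. Origin at its centre, x along its axis; it starts lying across the lane, axis along the sorter's x, with gaps of 3 to 15 mm between the three. It stays put on the level shelf and rolls freely on the slopes.
- cap_3: Failed capacitor 3 of 3 on the loading shelf (1 is nearest the ramp): dark blue cylinder, 25 mm in diameter, 36 mm long, about 32 g. Origin at its centre, x along its axis; it starts lying across the lane, axis along the sorter's x, with gaps of 3 to 15 mm between the three. It stays put on the level shelf and rolls freely on the slopes.
- cap_ok_1: Accepted capacitor of the same kind and size, lying in the green tray; origin at its centre.
- cap_ok_2: Accepted capacitor of the same kind and size, lying in the green tray; origin at its centre.
- multimeter: Handheld multimeter, 146 x 70 x 41 mm, lying on the bench to the right of the sorter; to be left alone. Origin at the centre of its underside.
- tweezers_a: Steel tweezers, 122 x 12 x 10 mm, lying on the bench near its front edge; to be left alone. Origin at the centre of the underside.
- driver_red: Small red screwdriver, 154 x 16 x 15 mm, lying on the bench near its front edge; to be left alone. Origin at the centre of the underside.
- note_pad: Yellow sticky-note pad, 68 x 68 x 14 mm, lying on the bench left of the sorter; to be left alone. Origin at the centre of the underside.
- kapton_roll: Amber tape roll, 62 mm in diameter, 12 mm high, lying on the bench left of the sorter; to be left alone. Origin at the centre of the underside.

How it is judged (in metres and radians):
On the way, in this order (a step that is already met when the one before it is completed fails the run):
1. the gate is rocked over and rests on the reject side while all three failed capacitors still lie on the shelf (value of joint gate above 0.29 rad and y of each of cap_1, cap_2, cap_3 in the frame of sorter above 0.055 m and z of each of cap_1, cap_2, cap_3 in the frame of sorter above 0.13 m), for 0.2 s.
2. all three failed capacitors have rolled into the red tray (y of cap_1 in the frame of sorter between -0.234 and -0.128 m and x of cap_1 in the frame of sorter between -0.02 and 0.02 m and z of each of cap_1, cap_2, cap_3 in the frame of sorter below 0.062 m and y of cap_2 in the frame of sorter between -0.234 and -0.128 m and x of cap_2 in the frame of sorter between -0.02 and 0.02 m and y of cap_3 in the frame of sorter between -0.234 and -0.128 m and x of cap_3 in the frame of sorter between -0.02 and 0.02 m), for 0.2 s.
At the end, for the whole second after the job is handed in: The gate rests on its reject stop (above 0.29 rad); all three failed capacitors lie still (under 20 mm/s) in the red tray (centres 128 to 234 mm to the -y side of the pivot, under 62 mm high, within 20 mm of the lane's middle); both accepted ones lie still in the green tray (all of step 2 and value of joint gate above 0.29 rad and linear speed of each of cap_1, cap_2, cap_3, cap_ok_1, cap_ok_2 below 0.02 m/s and y of cap_ok_1 in the frame of sorter between 0.128 and 0.234 m and x of cap_ok_1 in the frame of sorter between -0.02 and 0.02 m and z of each of cap_ok_1, cap_ok_2 in the frame of sorter below 0.062 m and y of cap_ok_2 in the frame of sorter between 0.128 and 0.234 m and x of cap_ok_2 in the frame of sorter between -0.02 and 0.02 m); the robot touches nothing.
It fails at once if a failed capacitor goes down the accept chute ((y of cap_1 in the frame of sorter above 0.045 m and z of cap_1 in the frame of sorter below 0.115 m) or (y of cap_2 in the frame of sorter above 0.045 m and z of cap_2 in the frame of sorter below 0.115 m) or (y of cap_3 in the frame of sorter above 0.045 m and z of cap_3 in the frame of sorter below 0.115 m)).
It fails at once if a capacitor is lifted (a failed one 20 mm above where it lay on the shelf, an accepted one 68 mm above the bench) or leaves the lane (centre 22 mm from the lane's middle) ((z of any of cap_1, cap_2, cap_3 in the frame of sorter above 0.164 m or z of any of cap_ok_1, cap_ok_2 in the frame of sorter above 0.068 m) or (x of any of cap_1, cap_2, cap_3, cap_ok_1, cap_ok_2 in the frame of sorter above 0.022 m or x of any of cap_1, cap_2, cap_3, cap_ok_1, cap_ok_2 in the frame of sorter below -0.022 m)).
It fails at once if a capacitor is still held or pushed by the fingers once it has dropped through to the gate and chute ((z of cap_1 in the frame of sorter below 0.105 m and contact force between the fingers and cap_1 above 0.5 N) or (z of cap_2 in the frame of sorter below 0.105 m and contact force between the fingers and cap_2 above 0.5 N) or (z of cap_3 in the frame of sorter below 0.105 m and contact force between the fingers and cap_3 above 0.5 N) or (z of cap_ok_1 in the frame of sorter below 0.105 m and contact force between the fingers and cap_ok_1 above 0.5 N) or (z of cap_ok_2 in the frame of sorter below 0.105 m and contact force between the fingers and cap_ok_2 above 0.5 N)).
It fails at once if a capacitor is pressed with more than 25 N (contact force between the fingers and cap_1 above 25 N or contact force between the fingers and cap_2 above 25 N or contact force between the fingers and cap_3 above 25 N).
It fails at once if a thing lying on the bench is shifted by more than 25 mm (distance of any of multimeter, tweezers_a, driver_red, note_pad, kapton_roll from where it was at the start of the episode above 0.025 m).
It also fails if it takes over 45 s, if anything falls off the work surface, if the arm or the gripper's body presses on something with over 40 N, if the wrist force passes 120 N, or if a joint passes its speed limit or range.

## Working session

There is one attempt and no reset: what is moved stays moved. The work goes in short steps, each a Python script; the robot and the scene stay as the last script left them, time stands still between calls to the robot, and variables do not carry over. Pictures are saved under pics/ and viewed, at most 10 in all, crops included, and the job is handed in when it is done.

```bash
mkdir -p pics
python3 - <<'E'
from bench import ctrl
import cv2,numpy as np
for n in("scene","top"):
    cv2.imwrite(f"pics/{n}0.png",ctrl.read_camera(n)); p=ctrl.camera_params(n); print(n,{k:(np.round(v,4).tolist()) if not isinstance(v,str) else v for k,v in p.items()})
print(ctrl.current_t(),ctrl.current_grip_width())
E
```

```text
scene {'fx': 610.0981, 'fy': 610.0981, 'cx': 331.9025, 'cy': 240.8704, 'pose': [[-0.5025, 0.5757, -0.645, -0.5149], [-0.8646, -0.341, 0.3691, 0.5707], [-0.0075, 0.7431, 0.6691, 1.1401], [0.0, 0.0, 0.0, 1.0]]}
top {'fx': 604.7511, 'fy': 604.7511, 'cx': 308.0347, 'cy': 242.0357, 'pose': [[-0.0555, 0.9776, -0.203, 0.1123], [-0.9984, -0.0553, 0.0067, 0.0067], [-0.0047, 0.2031, 0.9791, 1.843], [0.0, 0.0, 0.0, 1.0]]}
0.1 0.9969907437097372
```

View pics/top0.png

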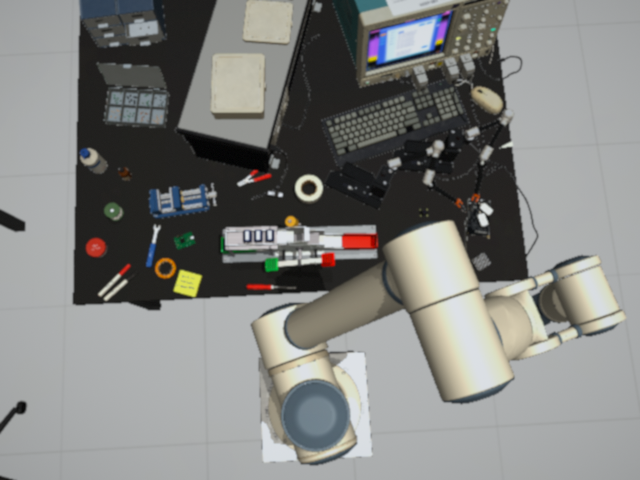

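View pics/scene0.png

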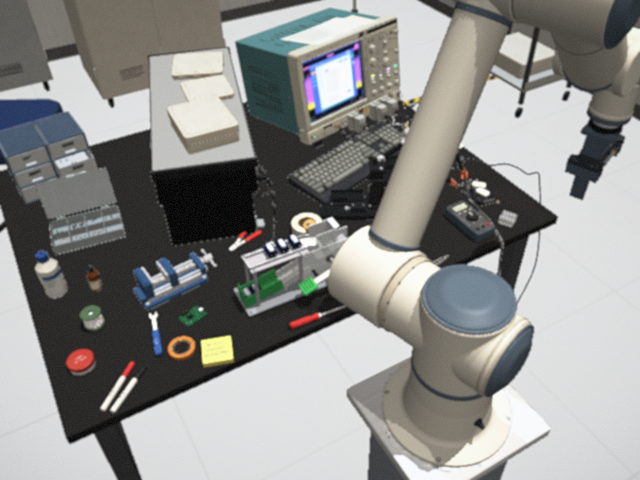

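The top view shows the sorter around (222–378, 226–263): capacitors near (247–270, 236), green pad (272, 265), red pad (328, 260), red tray (360, 241). In the scene view, the arm hides the red side.

```bash
cat > h.py <<'E'
from bench import ctrl
import cv2,numpy as np
def ray(n,u,v,z):
    p=ctrl.camera_params(n);T=np.array(p["pose"])
    d=T[:3,:3]@np.array([(u-p["cx"])/p["fx"],-(v-p["cy"])/p["fy"],-1]);o=T[:3,3]
    return o+d*(z-o[2])/d[2]
def proj(n,P):
    p=ctrl.camera_params(n);T=np.array(p["pose"])
    c=T[:3,:3].T@(np.array(P)-T[:3,3]); return np.array([p["cx"]+p["fx"]*c[0]/-c[2],p["cy"]-p["fy"]*c[1]/-c[2]])
def blobs(img,lo,hi,roi,amin=15):
    x0,y0,x1,y1=roi;h=cv2.cvtColor(img[y0:y1,x0:x1],cv2.COLOR_BGR2HSV)
    m=cv2.inRange(h,lo,hi);n,l,s,c=cv2.connectedComponentsWithStats(m)
    return [(c[i]+[x0,y0],s[i]+np.array([x0,y0,0,0,0])) for i in range(1,n) if s[i][4]>=amin]
E
python3 - <<'E'
from h import *
im=cv2.imread("pics/top0.png");roi=(210,215,390,275)
for nm,lo,hi,z in(("green",(45,120,60),(80,255,255),.057),("red",(0,150,80),(8,255,255),.113),("blue",(100,60,10),(130,255,160),.14)):
    for c,s in blobs(im,lo,hi,roi): print(nm,c.round(1),s,ray("top",*c,z).round(4))
a=cv2.resize(im[215:275,215:390],None,fx=4.5,fy=4.5,interpolation=cv2.INTER_CUBIC)
s=cv2.imread("pics/scene0.png");b=cv2.resize(s[210:325,225,None] if 0 else s[210:320,225:355],(700,592-270-0),interpolation=cv2.INTER_CUBIC)
a=cv2.copyMakeBorder(a,0,0,0,800-a.shape[1]);b=cv2.copyMakeBorder(b,0,0,0,100,0) if 0 else cv2.copyMakeBorder(b,0,0,0,100,cv2.BORDER_CONSTANT)
cv2.imwrite("pics/z.png",np.vstack([a,b]))
E
```

```text
green [222.4 246.2] [220 237   8  17  60] [0.4847 0.2528 0.057 ]
green [241.9 251.3] [233 251  22   2  31] [0.4656 0.1947 0.057 ]
green [271.1 264.8] [264 258  15  14 172] [0.4195 0.1087 0.057 ]
red [360.1 241. ] [343 234  36  15 516] [ 0.4656 -0.1572  0.113 ]
red [328.  259.9] [321 253  15  14 176] [ 0.4149 -0.06    0.113 ]Traceback (most recent call last):
  File "<stdin>", line 7, in <module>
cv2.error: OpenCV(4.12.0) :-1: error: (-5:Bad argument) in function 'copyMakeBorder'
> Overload resolution failed:
>  - copyMakeBorder() missing required argument 'borderType' (pos 6)
>  - copyMakeBorder() missing required argument 'borderType' (pos 6)
```

Run:
```python
from h import *
im=cv2.imread("pics/top0.png")
a=cv2.resize(im[218:273,217:385],(800,262),interpolation=cv2.INTER_CUBIC)
s=cv2.imread("pics/scene0.png");b=cv2.resize(s[225:290,235:395],(800,325),interpolation=cv2.INTER_CUBIC)
cv2.imwrite("pics/z.png",np.vstack([a,b]))
g=cv2.cvtColor(im,cv2.COLOR_BGR2GRAY)
for r in(233,235,237): print(r,g[r,238:280].tolist())
# nominal sorter pose, predicted pixels
o=np.array([.483,.0225]);ey=np.array([.027,.9996]);ex=np.array([ey[1],-ey[0]])
for nm,x,y,z in(("shelfmid",0,.135,.1315),("edge",0,.062,.1315),("outer",0,.212,.1365),("redtray",0,-.181,.022)):
    P=[*(o+x*ex+y*ey),z];print(nm,np.round(P,3),proj("top",P).round(1),proj("scene",P).round(1))
```

```text
233 [183, 185, 184, 178, 146, 93, 99, 171, 217, 220, 187, 120, 66, 96, 139, 134, 85, 98, 172, 217, 220, 188, 122, 72, 105, 150, 150, 103, 78, 139, 197, 221, 218, 173, 93, 82, 146, 186, 191, 205, 222, 225]
235 [192, 192, 193, 185, 152, 94, 95, 169, 218, 220, 187, 120, 64, 89, 138, 137, 88, 99, 172, 218, 220, 186, 120, 75, 118, 161, 156, 108, 75, 128, 190, 221, 218, 172, 92, 82, 149, 192, 206, 218, 224, 225]
237 [195, 195, 194, 187, 154, 95, 91, 167, 217, 220, 186, 119, 62, 89, 139, 138, 89, 98, 171, 217, 220, 186, 120, 75, 118, 161, 156, 108, 70, 114, 179, 216, 215, 169, 91, 82, 147, 191, 207, 219, 224, 226]
shelfmid [0.487 0.157 0.132] [251.6 238.6] [274.6 254.1]
edge [0.485 0.084 0.132] [276.8 237.9] [301.6 244.2]
outer [0.489 0.234 0.136] [224.8 239. ] [244.8 263.4]
redtray [ 0.478 -0.158  0.022] [357.9 243.1] [383.3 244.7]
```

View pics/z.png

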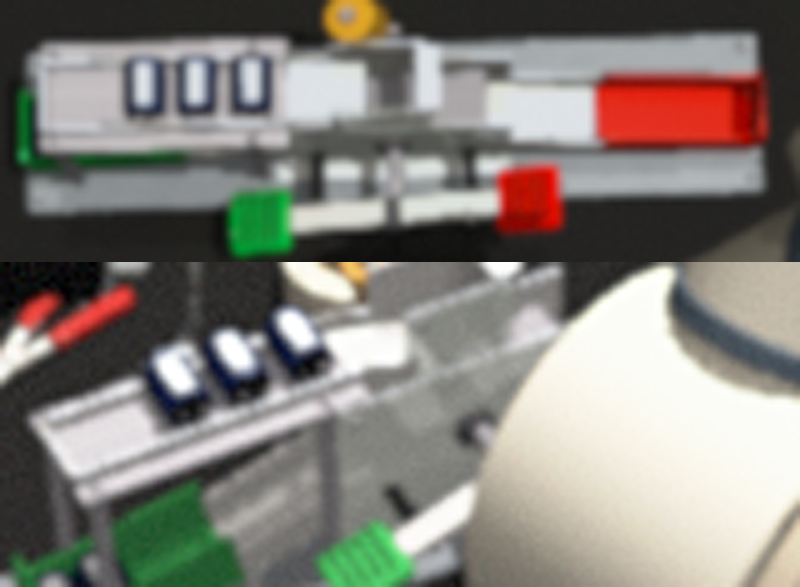

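The crop shows the caps at top-view pixels (247.7, 235.8), (258.6, 235.4) and (269.9, 235.2). The shelf spans columns 225 to 277.5, within a pixel of prediction. The raised red pad is at (328, 260).

Run:
```python
from h import *
o=np.array([.483,.0225]);ey=np.array([.027,.9996]);ex=np.array([ey[1],-ey[0]])
def loc(P): d=np.array(P)[:2]-o; return np.round([d@ex,d@ey],4)
for u,v in((247.7,235.8),(258.6,235.4),(269.9,235.2)):
    P=ray("top",u,v,.152); print("cap",P.round(4),loc(P))
# scene crop: cap white tops; scale 5
for u,v in((178,380),(237,357),(295,332)):
    P=ray("scene",235+u/5,225+(v-262)/5,.152); print("scene cap",P.round(4),loc(P))
P=ray("top",360.1,241,.027);print("tray",loc(P))
P=ray("top",217+288/4.762,218+90/4.762,.1315);print("edge",loc(P))
for rc in((38,62),(38,140),(288,45),(288,145)):
    P=ray("top",217+rc[0]/4.762,218+rc[1]/4.762,.1395);print("guide corner",loc(P))
```

```text
cap [0.491  0.1666 0.152 ] [0.0041 0.1443]
cap [0.4904 0.1354 0.152 ] [0.0043 0.1131]
cap [0.4892 0.1031 0.152 ] [0.004  0.0807]
scene cap [0.4884 0.1656 0.152 ] [0.0015 0.1431]
scene cap [0.4886 0.1339 0.152 ] [0.0026 0.1115]
scene cap [0.4904 0.1015 0.152 ] [0.0053 0.0792]
tray [ 0.0052 -0.1877]
edge [0.0028 0.0601]
guide corner [0.0229 0.2111]
guide corner [-0.0253  0.2111]
guide corner [0.029  0.0592]
guide corner [-0.0328  0.0603]
```

```bash
cat >> h.py <<'E'
o=np.array([.486,.0235]);ey=np.array([.027,.9996]);ex=np.array([ey[1],-ey[0]])
def W(x,y,z): return [*(o+x*ex+y*ey),z]
def ori(s):
    y=np.array([*(s*ey),0]);z=np.array([0,0,-1.]);return np.column_stack([np.cross(y,z),y,z])
E
python3 - <<'E'
from h import *
ctrl.command_gripper(0.0)
q=np.array(ctrl.current_q());P=W(-.071,-.088,.24)
js=[(s,ctrl.ik(P,ori(s))) for s in(1,-1)];print(js)
s=min((a for a in js if a[1] is not None),key=lambda a:abs(np.array(a[1])-q).sum())[0]
print(s);ctrl.goto(P,ori(s))
P=W(-.071,-.088,.13);ctrl.move_l(P)
print(ctrl.current_tool_pos(),ctrl.current_t())
print(ctrl.move_l(W(-.071,-.088,.07),vel=.04,contact_N=10),ctrl.current_tool_pos(),ctrl.current_contact_force())
ctrl.move_l(W(-.071,-.088,.24));ctrl.sleep(.3)
# look: move aside toward the shelf side, high
ctrl.goto(W(0,.19,.24),ori(s))
for n in("top","scene"): cv2.imwrite(f"pics/{n}1.png",ctrl.read_camera(n))
im=cv2.imread("pics/top1.png")
for c,st in blobs(im,(45,120,60),(80,255,255),(210,215,390,285)): print("g",c.round(1),st)
for c,st in blobs(im,(0,150,80),(8,255,255),(210,215,390,285)): print("r",c.round(1),st)
print("pred red down",proj("top",W(-.066,-.085,.057)),"green up",proj("top",W(-.066,.085,.113)))
print(ctrl.current_t(),ctrl.current_tool_pos(),s)
a=cv2.resize(im[205:285,215:390],(800,366));b=cv2.imread("pics/scene1.png")[200:310,200:460];b=cv2.resize(b,(552,234))
cv2.imwrite("pics/z1.png",np.vstack([a,np.hstack([b,np.zeros((234,248,3),np.uint8)])]))
E
```

```text
[(1, array([-1.68289270e+01,  9.64819935e+00,  1.02165384e+02, -2.54444375e-14,
        6.81864169e+01, -1.05281698e+02])), (-1, array([-1.68289270e+01,  9.64819935e+00,  1.02165384e+02, -2.54444375e-14,
        6.81864169e+01,  7.47183019e+01]))]
-1
[ 0.41299753 -0.06277783  0.13045816] 4.3417
False [ 0.41278687 -0.06259807  0.07017461] [-0.01846832  0.07029644 -1.59378647]
g [270.7 261.1] [264 254  15  15 182]
r [360.1 241. ] [343 234  36  15 515]
r [328.2 263.3] [321 257  15  14 170]
pred red down [327.30087916 262.24964759] green up [269.30142541 260.65833754]
8.7833 [0.49124524 0.21209079 0.24011909] -1
```

View pics/z1.png

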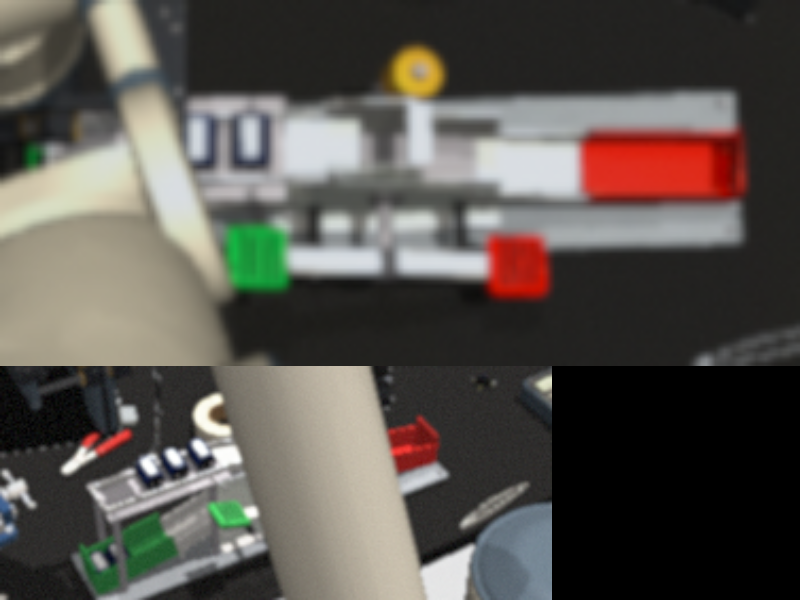

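The gate has rocked over: the green pad is up at (270.7, 261.1), the red pad is down at (328.2, 263.3), and all three caps are still on the shelf. Now I'll push slowly.

Run:
```python
from h import *
x=.0
ctrl.move_l(W(x,.185,.165));print(ctrl.move_l(W(x,.185,.143),vel=.04,contact_N=5),ctrl.current_tool_pos())
for y in(.150,.136,.122,.108,.096,.088):
    r=ctrl.move_l(W(x,y,.143),vel=.03,contact_N=8)
    print(y,r,np.round(ctrl.current_tool_pos(),4),np.round(ctrl.current_contact_force(),2),ctrl.current_t())
    if r: break
    if y<.13: ctrl.sleep(.5)
cv2.imwrite("pics/top2.png",ctrl.read_camera("top"));s=ctrl.read_camera("scene")
im=cv2.imread("pics/top2.png");a=cv2.resize(im[205:285,215:390],(800,366));b=cv2.resize(s[200:310,200:460],(552,234))
cv2.imwrite("pics/z2.png",np.vstack([a,np.hstack([b,np.zeros((234,248,3),np.uint8)])]))
```

```text
False [0.49102361 0.20844625 0.14299175]
0.15 False [0.4901 0.1736 0.143 ] [0.07 0.19 0.45] 11.45
0.136 False [0.4897 0.1593 0.143 ] [ 0.61  0.23 -0.3 ] 12.0667
0.122 False [0.4893 0.1453 0.143 ] [-0.41  0.17  0.13] 12.6833
0.108 False [0.4889 0.1313 0.143 ] [ 1.03 -0.19 -0.2 ] 13.8
0.096 False [0.4886 0.1193 0.143 ] [ 0.54  0.07 -0.08] 14.85
0.088 False [0.4884 0.1112 0.143 ] [ 0.83  0.67 -0.87] 15.7667
```

View pics/z2.png

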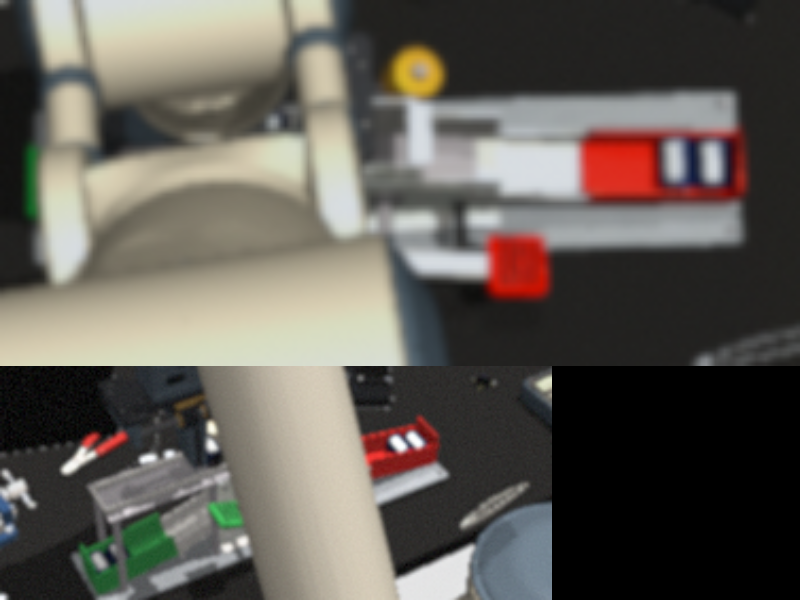

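Two caps lie in the red tray at crop (676, 162) and (712, 162), and the third is still at the fingertip. I'll continue a little further.

Run:
```python
from h import *
def count():
    im=ctrl.read_camera("top");g=cv2.cvtColor(im,cv2.COLOR_BGR2HSV)[234:249,343:379]
    return im,int((g[...,1]<90).sum())
print(count()[1])
for y in(.083,.079,.075,.071,.067,.063):
    r=ctrl.move_l(W(0,y,.143),vel=.025,contact_N=8);ctrl.sleep(1.2)
    im,n=count();print(y,r,n,ctrl.current_t())
    if r or n>150: break
a=cv2.resize(im[205:285,215:390],(800,366));b=cv2.resize(ctrl.read_camera("scene")[200:310,200:460],(552,234))
cv2.imwrite("pics/z3.png",np.vstack([a,np.hstack([b,np.zeros((234,248,3),np.uint8)])]))
```

```text
130
0.083 False 128 18.0167
0.079 False 129 19.575
0.075 False 165 21.1333
```

View pics/z3.png

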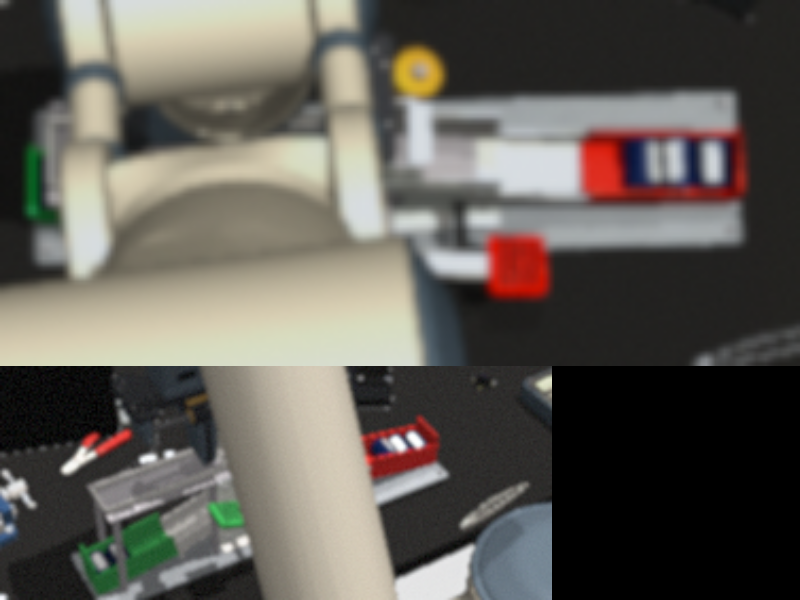

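All three caps are in the red tray (crop x 640, 676, 712), though the last may still be settling. I'll retreat straight up and check that things are still.

Run:
```python
from h import *
ctrl.move_l(W(0,.078,.143),vel=.03);ctrl.move_l(W(0,.078,.27));ctrl.sleep(1.0)
a=ctrl.read_camera("top");ctrl.sleep(.4);im=ctrl.read_camera("top")
print("diff",np.abs(a[232:250,340:380].astype(int)-im[232:250,340:380]).max(),ctrl.current_t(),ctrl.current_contact_force())
for c,st in blobs(im,(0,150,80),(8,255,255),(310,250,345,275)): print("redpad",c.round(1))
a=cv2.resize(im[205:285,215:390],(800,366));b=cv2.resize(ctrl.read_camera("scene")[200:310,200:460],(552,234))
cv2.imwrite("pics/z4.png",np.vstack([a,np.hstack([b,np.zeros((234,248,3),np.uint8)])]))
```

```text
diff 4 23.9333 [-0.56131873  0.69835378  0.09297313]
redpad [328.2 263.3]
```

View pics/z4.png

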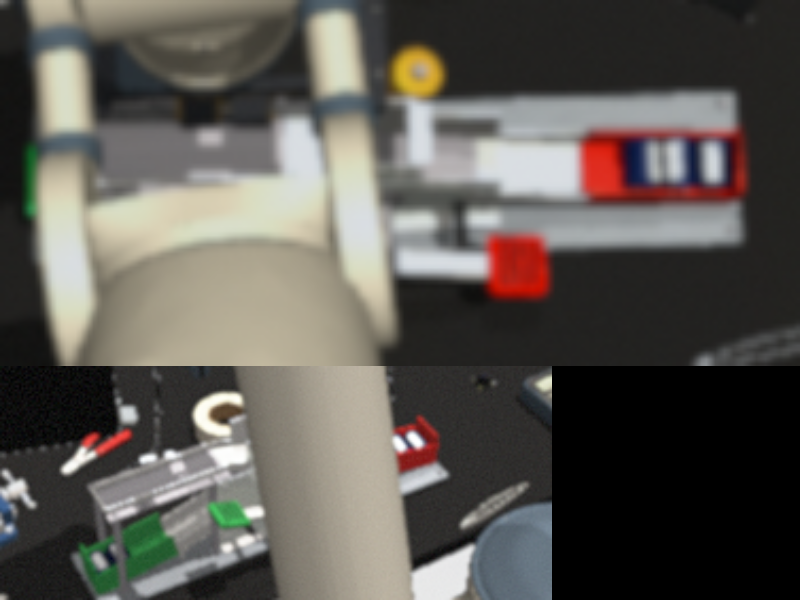

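The three caps lie still in the red tray (crop x 640, 676, 712), the red pad is down at (328.2, 263.3), the shelf is empty, and the arm is clear.

```bash
python3 -c "
from bench import ctrl
print(ctrl.sign_off())"
```

```text
the job is handed in; nothing more can be done
None
```

The job is handed in: the gate rests on the reject side, the three failed capacitors lie still in the red tray, the arm is clear of everything, and sign-off did not return a verdict.

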